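Feel along the conveyor rollers

TASK

Check by hand that the five free rollers of the conveyor turn: run your fingertips lightly over the tops of the rollers in one pass, down the middle of the row from the open end to the pear tray, so that each roller, one after another, rolls a little towards the tray. Between the rollers keep the fingers close above the row; do not dip them into the gaps or press hard, and leave the tray and everything else where it stands. Finish with the hand lifted clear of the rollers.

Things in the scene. Friction and masses are not known exactly. Their poses are not given: they have to be found in the camera images.
- conveyor: level metal roller conveyor, fixed: two side channels 655 mm long, 276 mm over their outsides, grey rubber-sleeved rollers between, yellow stop plate at one end, turned by up to 12 degrees. Origin on the table under the middle of the third free roller; x along the rollers, y along the conveyor from the stop plate (y = -455 mm) to the open end (y = +200 mm), z up. Roller tops 100 mm above the table, 7 mm above the channels
- crest1 (a point): point on the very top of the first free roller, counted from the open end, half-way along it (100 mm above the table); axes as the conveyor's. Rollers: 50 mm in diameter, 220 mm long, tops 75 mm apart, 25 mm gap between neighbours
- crest2 (a point): point on the very top of the second free roller, counted from the open end, half-way along it (100 mm above the table); axes as the conveyor's. Rollers: 50 mm in diameter, 220 mm long, tops 75 mm apart, 25 mm gap between neighbours
- crest3 (a point): point on the very top of the third free roller, counted from the open end, half-way along it (100 mm above the table); axes as the conveyor's. Rollers: 50 mm in diameter, 220 mm long, tops 75 mm apart, 25 mm gap between neighbours
- crest4 (a point): point on the very top of the fourth free roller, counted from the open end, half-way along it (100 mm above the table); axes as the conveyor's. Rollers: 50 mm in diameter, 220 mm long, tops 75 mm apart, 25 mm gap between neighbours
- crest5 (a point): point on the very top of the fifth free roller, counted from the open end, half-way along it (100 mm above the table); axes as the conveyor's. Rollers: 50 mm in diameter, 220 mm long, tops 75 mm apart, 25 mm gap between neighbours
- roller1 (a joint): turn of the first free roller in rad, 0 at the start; it grows when the roller's top moves towards the tray (the way of the conveyor's -y axis). Its soft rubber sleeve gives about 1 mm per 4 N pressed down on its top. It turns without end (about 0.5 N along its surface moves it) and stays where it is left
- roller2 (a joint): turn of the second free roller in rad, 0 at the start; it grows when the roller's top moves towards the tray (the way of the conveyor's -y axis). Its soft rubber sleeve gives about 1 mm per 4 N pressed down on its top. It turns without end (about 0.5 N along its surface moves it) and stays where it is left
- roller3 (a joint): turn of the third free roller in rad, 0 at the start; it grows when the roller's top moves towards the tray (the way of the conveyor's -y axis). Its soft rubber sleeve gives about 1 mm per 4 N pressed down on its top. It turns without end (about 0.5 N along its surface moves it) and stays where it is left
- roller4 (a joint): turn of the fourth free roller in rad, 0 at the start; it grows when the roller's top moves towards the tray (the way of the conveyor's -y axis). Its soft rubber sleeve gives about 1 mm per 4 N pressed down on its top. It turns without end (about 0.5 N along its surface moves it) and stays where it is left
- roller5 (a joint): turn of the fifth free roller in rad, 0 at the start; it grows when the roller's top moves towards the tray (the way of the conveyor's -y axis). Its soft rubber sleeve gives about 1 mm per 4 N pressed down on its top. It turns without end (about 0.5 N along its surface moves it) and stays where it is left
- tray: shallow black slotted plastic fruit tray, 200 x 240 x 75 mm with a layer of six yellow pears, stem tips up to 85 mm above its underside, about 2 kg; it stands loose on the last three rollers by the stop plate. Origin: centre of its underside; its long side (y axis) lies along the conveyor. Its near wall is about 50 to 65 mm from the top line of the fifth roller
- pear_a: round yellow pear with a stem, 70 mm across, 80 mm tall, loose on the table; origin: centre of its underside
- pear_b: another such pear, loose on the table; origin: centre of its underside
- size_ring: green plastic fruit sizing ring, 78 mm across with a flat handle 60 mm long, 12 mm high, lying loose; origin: centre of the ring, underside
- brush: blue-handled cleaning brush, about 200 mm long, lying loose on the table; origin: middle of its underside
- spray_bottle: white spray-stock bottle with a blue cap, 60 mm across, 170 mm tall, loose; origin: centre of its underside
- mug: white mug, 76 mm across, 85 mm tall, loose; origin: centre of its underside

How it is judged:
By the outcome, as a careful person would: the job done as asked, in the order asked, and still so for the second after the job is handed in, with the robot touching nothing.
It also fails if it takes over 42 s, if anything falls off the work surface, if the arm or the gripper's body presses on something with over 40 N, if the wrist force passes 120 N, or if a joint passes its speed limit or range.

ROBOT

A 6-joint arm with a two-finger parallel gripper is mounted at the origin on the work surface. World frame = base frame: x ahead of the robot, y to its left, z up, the work surface at z = 0. Lengths are in m, angles in rad, forces in N, time in s.
With the tool pointing down it reaches from about 0.325 to 0.9 m from the base axis. Payload 6.1 kg.
Tool frame: the origin (TCP) lies midway between the tips of the shut fingers; the grasp point (between the pads) lies 19 mm behind it; x points along the fingers, y is the direction in which the jaws open and shut, and the axes are right-handed (so a half turn about x gives the same grasp; the last joint's range is limited). The gripper opens to 85 mm and grips with 20 to 120 N. Pads are 22 mm wide; open, the fingers measure 114 mm over their backs; the gripper's body (76 mm by 85 mm) begins 54 mm behind the grasp point. The pads swing forward as they close: fully open they stand 13 mm farther back than shut.
Start: joints at [0.993, 0.22, 1.526, -0, 1.395, -0.126], TCP at [0.273, 0.562, 0.231] pointing down, gripper open.
Joint ranges: [-2.98, 2.98], [-0.91, 2.08], [0.09, 2.57], [-1.24, 4.39], [0.2, 2.65], [-2.68, 2.68]. Speed limits (rad/s): [2.57, 2.57, 3.01, 3.14, 3.14, 3.14].

INTERFACE

Orientations are given as [roll, pitch, yaw] about the fixed x, y, z axes, in that order (R = Rz(yaw) Ry(pitch) Rx(roll)).
In Python, from plant import movep, move_l, set_joints, gripper_to, hold, inverse_kinematics, observe, get_image, get_calibration, Unreachable, job_done gives the robot as it stands. Calls block until the motion is done:
- movep(position, orientation): joint-space move of the TCP to a pose.
- move_l(position, feed=0.15, rotation=None, max_force=None): straight line of the TCP; rotation=None keeps the orientation; feed is the mean speed in m/s. With max_force (N) it stops when the force on the tool has changed by that much, and returns True; else False.
- set_joints(angles): joint-space move.
- gripper_to(opening, f_grip=None): finger opening in m; f_grip is the grip in N (None keeps the last); returns when the fingers have stopped.
- hold(seconds).
- inverse_kinematics(position, orientation): joint angles nearest the present ones, or None.
- observe(): the state.
- get_image(name): name is "side" or "top"; returns (picture, depth): 400x640x3 uint8, red, green, blue; 400x640 float32, m along the optical axis (not along the pixel's ray), 0 where there is no reading.
- get_calibration(name): a dict with "intrinsics" (3x3 intrinsics, pixels), "world_from_camera" (4x4, takes a point from camera to world coordinates). Camera axes: x right, y down, z forward; pixel columns grow to the right and rows downward; lengths in m; the calibration is good to about 2 mm. A picture is of the moment at which its call begins. get_calibration takes no time and is no camera call.
A pose or a line that the arm cannot do raises Unreachable and nothing moves.
- job_done(): hands the job in, once; it reports no verdict.
The state is a dict: "time_s": time; "q": joint angles; "joint_velocities": joint speeds; "joint_torque": joint torques, N m; "eef_pos": TCP position; "tcp_rot": TCP orientation; "ft_force": force on the tool from outside, world axes, zero at the start; "torque": the same for the moment, N m; "opening": finger opening in m.
Only numpy, scipy, OpenCV 4.12 (cv2) and the standard library are available. Lean on these libraries where they do the work, as an engineer would, in place of code of your own. Each camera call takes 0.05 s, during which the arm holds its last target.

## Working session

There is one attempt and no reset: what is moved stays moved. The work goes in short steps, each a Python script; the robot and the scene stay as the last script left them, time stands still between calls to the robot, and variables do not carry over. Pictures are saved under pics/ and viewed, and the job is handed in when it is done.

```bash
mkdir -p pics; python3 - <<'E'
from plant import *
import cv2,numpy as np
for n in("top","side"):
    im,d=get_image(n); cv2.imwrite(f"pics/{n}0.png",im[:,:,::-1]); np.savez(f"{n}0.npz",im=im,d=d)
    c=get_calibration(n); print(n,np.round(c["intrinsics"],1).tolist(),np.round(c["world_from_camera"],3).tolist(), (d>0).mean())
print(observe())
E
```

```text
top [[454.0, 0.0, 322.5], [0.0, 454.0, 197.5], [0.0, 0.0, 1.0]] [[0.01, -0.985, 0.174, 0.365], [-1.0, -0.009, 0.008, 0.168], [-0.006, -0.174, -0.985, 1.242], [0.0, 0.0, 0.0, 1.0]] 0.996125
side [[455.0, 0.0, 318.4], [0.0, 455.0, 198.7], [0.0, 0.0, 1.0]] [[0.793, -0.411, 0.45, -0.035], [-0.609, -0.514, 0.604, -0.643], [-0.016, -0.753, -0.658, 0.955], [0.0, 0.0, 0.0, 1.0]] 0.99593359375
{'time_s': 0.1, 'q': array([ 9.92872311e-01,  2.21175886e-01,  1.52751042e+00,  5.14513704e-05,
        1.39471479e+00, -1.26082134e-01]), 'joint_velocities': array([ 0.00089193, -0.00158903, -0.00227471,  0.00027441, -0.00046526,
       -0.0014712 ]), 'joint_torque': array([-1.04494966e-04, -4.98244464e+01, -3.90544474e+01, -1.82739022e-04,
        5.68610543e-03, -3.05717879e-05]), 'eef_pos': array([0.27256198, 0.56181977, 0.23028365]), 'tcp_rot': array([-1.72487286,  1.56898718, -2.1767238 ]), 'ft_force': array([0.289135  , 0.03530766, 0.10478941]), 'torque': array([ 0.0215996 , -0.03324561,  0.06096078]), 'opening': 0.08528289152501282}
```

View pics/top0.png

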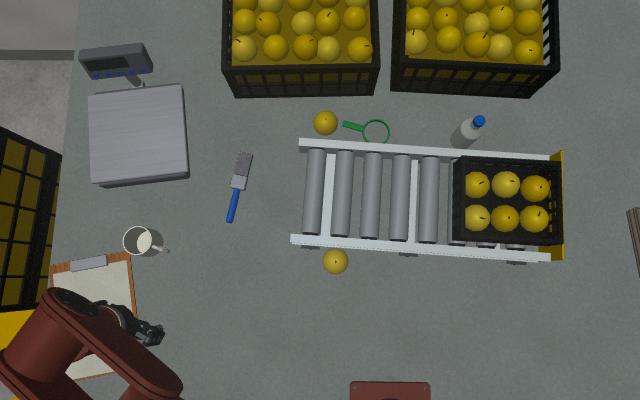

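View pics/side0.png

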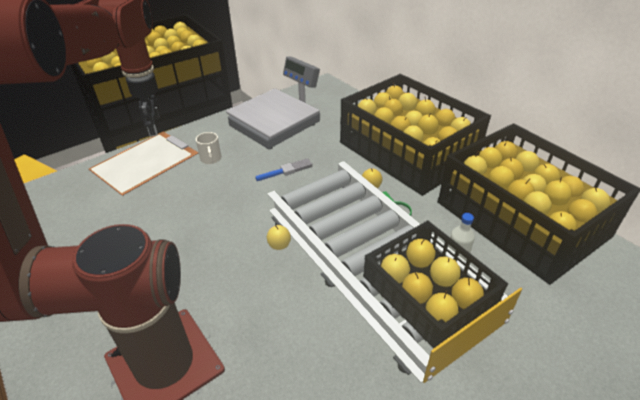

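The top view shows the five free rollers at columns of about 314, 342, 371, 400 and 429, rows 150–240. The tray is at columns 453–562 and the open end is on the left (+y world). Next I'll measure the conveyor.

```bash
cat > meas.py <<'E'
import numpy as np,cv2
from plant import get_calibration
def cloud(n,d):
    c=get_calibration(n);K=c["intrinsics"];T=np.array(c["world_from_camera"])
    v,u=np.mgrid[0:d.shape[0],0:d.shape[1]]
    P=np.stack([(u-K[0][2])/K[0][0]*d,(v-K[1][2])/K[1][1]*d,d],-1)
    return P@T[:3,:3].T+T[:3,3]
E
python3 - <<'E'
from meas import *
for n,roi in(("top",(130,270,285,570)),("side",(150,390,255,530))):
    z=np.load(n+"0.npz");im=z["im"];W=cloud(n,z["d"])
    r0,r1,c0,c1=roi
    tab=W[...,2][(np.abs(W[...,2])<.02)]; print(n,"table z",np.median(tab))
    hsv=cv2.cvtColor(im,cv2.COLOR_RGB2HSV)
    roim=np.zeros(im.shape[:2],bool);roim[r0:r1,c0:c1]=1
    # white channels
    wm=roim&(hsv[...,1]<30)&(hsv[...,2]>195)&(np.abs(W[...,2]-.093)<.008)
    nn,lab,st,_=cv2.connectedComponentsWithStats(wm.astype(np.uint8))
    for i in range(1,nn):
        if st[i,4]>150:
            p=W[lab==i]; l=cv2.fitLine(p[:,:2].astype(np.float32),cv2.DIST_HUBER,0,.01,.01).ravel()
            ax=l[:2]*np.sign(l[1]); t=(p[:,:2])@ax
            print(" channel",st[i],"ang",np.degrees(np.arctan2(-ax[0],ax[1])),"mid",l[2:],"z",np.median(p[:,2]),"ends",t.min(),t.max())
    rm=roim&(hsv[...,1]<40)&(hsv[...,2]<195)&(W[...,2]>.091)&(W[...,2]<.106)
    rm=cv2.morphologyEx(rm.astype(np.uint8),cv2.MORPH_OPEN,np.ones((2,2)))
    nn,lab,st,_=cv2.connectedComponentsWithStats(rm)
    for i in range(1,nn):
        if st[i,4]>200:
            p=W[lab==i]; rr=cv2.minAreaRect(p[:,:2].astype(np.float32)*1000)
            print(" roller",st[i].tolist(),np.round(p.mean(0),4),"rect",np.round(rr[0],1),np.round(rr[1],1),round(rr[2],1),"zmax",np.percentile(p[:,2],[50,98]).round(4))
    ym=roim&(hsv[...,0]>15)&(hsv[...,0]<32)&(hsv[...,1]>150)
    vis=im.copy();vis[wm]=[255,0,0];vis[rm>0]=[0,255,0];cv2.imwrite(f"pics/m_{n}.png",vis[...,::-1])
E
```

```text
top table z 0.00040577581445644384
 channel [291 234  55  11 181] ang -5.380936 mid [0.45970845 0.19103572] z 0.09296885199361915 ends 0.16125085454606622 0.2985412071766168
 roller [304, 139, 34, 100, 1377] [0.5958 0.1955 0.1031] rect [545.2 189.1] [ 70.1 356.2] 85.6 zmax [0.0971 0.1033]
 roller [333, 141, 36, 98, 1399] [0.5944 0.1207 0.1006] rect [540.3 112.8] [ 82.3 358.3] 85.5 zmax [0.097  0.1033]
 roller [362, 145, 151, 112, 5087] [ 0.5689 -0.0493  0.1017] rect [527.9 -74.1] [460.9 357.6] 86.2 zmax [0.0962 0.1039]
 roller [348, 239, 38, 11, 233] [0.4501 0.0625 0.0868] rect [451.1  63.2] [96.6 19.3] 87.0 zmax [0.0928 0.0972]
 roller [477, 242, 36, 18, 306] [ 0.4334 -0.2504  0.0997] rect [415.7 -76.3] [ 47.3 496.4] 6.3 zmax [0.0933 0.102 ]
 roller [511, 245, 41, 18, 328] [ 0.4281 -0.3421  0.0896] rect [ 413.5 -134.6] [ 48.5 610.6] 4.6 zmax [0.0934 0.1017]
side table z 0.0014593515268497281
 channel [339 161  81  66 603] ang -3.6360757 mid [0.7045654  0.05694038] z 0.09416096843485 ends -0.05899814274761443 0.28892832539604846
 channel [ 268  191  161  175 1920] ang -3.6613612 mid [ 0.4386472  -0.12193773] z 0.09402416545149783 ends -0.36500641440141934 0.2902679651621842
 roller [283, 170, 68, 34, 656] [0.5787 0.1896 0.0992] rect [ 265.6 -163.9] [1114.1  191.1] 48.2 zmax [0.0973 0.1036]
 roller [296, 183, 69, 36, 698] [0.5713 0.1139 0.1018] rect [ 267.  -200.6] [1054.7  183.8] 45.8 zmax [0.0978 0.104 ]
 roller [310, 195, 72, 40, 778] [0.5681 0.0413 0.1002] rect [ 276.1 -231. ] [1015.7  181.1] 42.8 zmax [0.0978 0.1034]
 roller [327, 211, 73, 41, 865] [ 0.5656 -0.0327  0.0999] rect [ 274.2 -275.5] [944.3 172. ] 39.6 zmax [0.098  0.1036]
 roller [344, 226, 70, 45, 539] [ 0.5299 -0.1068  0.113 ] rect [ 276.7 -312.8] [894.6 151.5] 37.0 zmax [0.1001 0.1777]
```

```bash
python3 - <<'E'
from meas import *
from scipy.optimize import least_squares
for n in("top","side"):
    z=np.load(n+"0.npz");W=cloud(n,z["d"]).reshape(-1,3)
    P=W[(W[:,2]>.086)&(W[:,2]<.108)&(W[:,0]>.49)&(W[:,0]<.65)&(W[:,1]>-.13)&(W[:,1]<.225)]
    # yaw a, y0 (third crest along ey), zc
    def f(p):
        a,y0,zo=p; t=-P[:,0]*np.sin(a)+P[:,1]*np.cos(a)-y0
        dy=(t+.0375)%.075-.0375
        return P[:,2]-zo-(.075+np.sqrt(np.maximum(.025**2-dy**2,1e-8)))
    best=min((least_squares(f,[np.radians(-3.6),y,0],loss="soft_l1",f_scale=.0015) for y in(.005,.02,.035,.05,.065)),key=lambda r:r.cost)
    a,y0,zo=best.x; print(n,len(P),"yaw",np.degrees(a),"y0",y0,"zo",zo,"med|r|",np.median(abs(best.fun)))
    t=-P[:,0]*np.sin(a)+P[:,1]*np.cos(a)-y0
    for k in range(-2,3):
        m=(abs(t-k*.075)<.016); print("  ",k,m.sum(),end="")
    print()
    # ch x extents: points near z .093 in conveyor frame
    X=W[:,0]*np.cos(a)+W[:,1]*np.sin(a);Y=-W[:,0]*np.sin(a)+W[:,1]*np.cos(a)-y0
    m=(abs(W[:,2]-.093-zo)<.004)&(Y>-.13)&(Y<.19)&(abs(X-.5725)<.16)&(abs(X-.5725)>.113)
    for s in(-1,1):
        x=X[m&(s*(X-.5725)>0)]; print("  ch",s,len(x),np.percentile(x,[2,50,98]).round(4))
    m=(abs(W[:,2]-.093-zo)<.004)&(abs(abs(X-.5725)-.127)<.009)&(Y>-.5)&(Y<.3)
    print("  Yrange",np.percentile(Y[m],[.5,99.5]))
    # tray: high points
    m=(W[:,2]>.15)&(W[:,2]<.20)&(abs(X-.5725)<.12)&(Y>-.5)&(Y<-.12)
    print("  tray X,Y",np.percentile(X[m],[1,99]),np.percentile(Y[m],[1,99]), "near crest5 gap", -.15-np.percentile(Y[m],99))
E
```

```text
top 5233 yaw -3.7221557923447386 y0 0.013811793577596357 zo -7.973140065173796e-07 med|r| 0.0014893390871473233
   -2 0   -1 764   0 762   1 769   2 768
  ch -1 1042 [0.4367 0.4473 0.458 ]
  ch 1 1016 [0.6866 0.7002 0.7122]
  Yrange [-0.37835373  0.27152533]
  tray X,Y [0.47228739 0.67154214] [-0.38075723 -0.1293831 ] near crest5 gap -0.020616898410469264
side 2996 yaw -3.415581077984548 y0 0.011342226981021787 zo 0.0007500633562642362 med|r| 0.0014055077624165885
   -2 0   -1 321   0 539   1 478   2 437
  ch -1 841 [0.4346 0.4456 0.4583]
  ch 1 523 [0.6877 0.6995 0.7122]
  Yrange [-0.38446074  0.27124317]
  tray X,Y [0.46904576 0.66945704] [-0.38340018 -0.13110833] near crest5 gap -0.018891671755653344
```

```bash
cat > geo.py <<'E'
import numpy as np,warnings
warnings.filterwarnings("ignore")
from scipy.spatial.transform import Rotation as R
from plant import *
a=np.radians(-3.65)
ex=np.array([np.cos(a),np.sin(a),0]);ey=np.array([-np.sin(a),np.cos(a),0])
C3=.573*ex+.088*ey
def crest(k): return C3+ey*.075*(3-k)
def ori(s):
    X=np.array([0,0,-1.]);Y=s*ex
    return R.from_matrix(np.c_[X,Y,np.cross(X,Y)]).as_euler("xyz")
def at(p,z): return np.array([p[0],p[1],z])
E
python3 - <<'E'
from geo import *
q0=observe()["q"];best=None
for s in(1,-1):
    q=inverse_kinematics(at(crest(1)+.005*ey,.14),ori(s));print(s,None if q is None else np.round(q,2), ori(s))
    q=inverse_kinematics(at(crest(5)-.01*ey,.14),ori(s));print(s,None if q is None else np.round(q,2))
for k in range(1,6):print(k,crest(k).round(4))
E
```

```text
1 [ 0.21  0.29  1.62 -0.    1.23  0.27] [1.63450084 1.57079633 0.        ]
1 [-0.33  0.19  1.74 -0.    1.21 -0.26]
-1 None [-1.50709181  1.57079633  0.        ]
-1 None
1 [0.587 0.201 0.   ]
2 [0.5822 0.1262 0.    ]
3 [0.5774 0.0513 0.    ]
4 [ 0.5727 -0.0235  0.    ]
5 [ 0.5679 -0.0984  0.    ]
```

```bash
python3 - <<'E'
from geo import *
import cv2
gripper_to(0.0,20)
movep(at(crest(1)+.06*ey,.2),ori(1))
move_l(at(crest(1)+.004*ey,.125),feed=.12)
hold(.3)
o=observe();print(o["time_s"],o["eef_pos"],o["ft_force"],o["opening"],R.from_euler("xyz",o["tcp_rot"]).as_matrix().round(3))
for n in("top","side"):
    im,d=get_image(n); cv2.imwrite(f"pics/{n}1.png",im[:,:,::-1])
E
```

```text
3.7167 [0.58752073 0.20542302 0.12555017] [ 0.11739168 -0.02077799 -0.018168  ] 0.0001287243649132704 [[ 0.001  0.998 -0.063]
 [ 0.    -0.063 -0.998]
 [-1.     0.001 -0.   ]]
```

```bash
python3 -c "
import cv2
a=cv2.imread('pics/top1.png')[120:270,260:580];b=cv2.imread('pics/side1.png')[60:260,220:460]
cv2.imwrite('pics/c1.png',cv2.resize(a,None,fx=2.4,fy=2.4));cv2.imwrite('pics/c2.png',cv2.resize(b,None,fx=3,fy=3))"
```

```text
(no output)
```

View pics/c1.png

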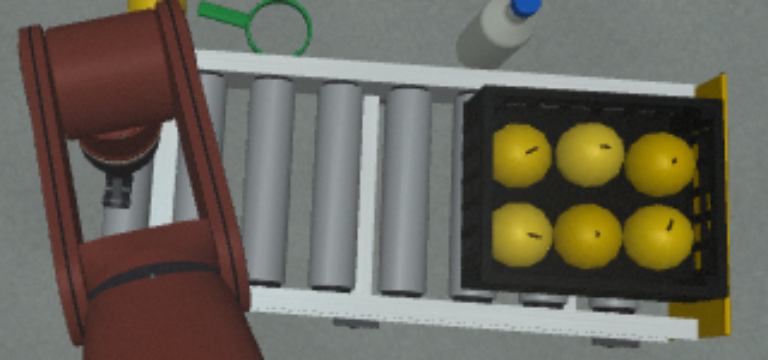

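View pics/c2.png

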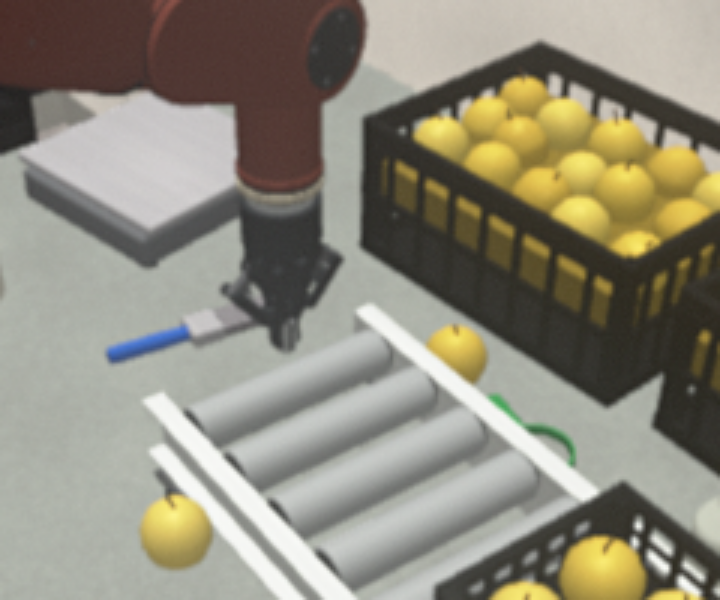

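The hand hovers over roller 1, and rollers 2–5 and the tray are undisturbed. In the crop, the tray wall starts at column ~463, right of roller 5 at ~405. Now I'll probe down lightly.

```bash
python3 - <<'E'
from geo import *
f0=observe()["ft_force"]
print(move_l(at(crest(1)+.004*ey,.106),feed=.06)); hold(.2)
o=observe();print(o["eef_pos"].round(4),(o["ft_force"]-f0).round(2))
print(move_l(at(crest(1)+.004*ey,.0965),feed=.008,max_force=1.8)); hold(.15)
o=observe();print(o["time_s"],o["eef_pos"].round(5),(o["ft_force"]-f0).round(2))
E
```

```text
False
[0.5876 0.2051 0.1064] [-0.29 -1.25 -1.  ]
True
5.45 [0.58714 0.20502 0.09908] [ 1.29 -0.48  4.61]
```

```bash
python3 - <<'E'
from geo import *
z=.0987
def rd(k):
    F=[];Z=[]
    for _ in range(4):
        hold(.03);o=observe();F.append(o["ft_force"]);Z.append(o["eef_pos"])
    F=np.mean(F,0);Z=np.mean(Z,0);print(k,round(o["time_s"],2),Z.round(4),F.round(2),"cmd",round(z,4), "off",((Z-crest(k))@ey*1000).round(1),((Z-crest(k))@ex*1000).round(1));return F[2],Z[2]
rd(1)
for k in (2,3,4,5):
    e=-.004*ey if k==5 else 0*ey
    if move_l(at(crest(k)+e,z),feed=.05,max_force=14): print("STOP",k);rd(k);break
    f,zz=rd(k)
    z+=np.clip(.0990-zz,-.0005,.0005)*.7
E
```

```text
1 5.58 [0.5871 0.205  0.099 ] [ 1.   -0.27  3.73] cmd 0.0987 off 4.0 -0.1
2 7.44 [0.5821 0.1263 0.0987] [-4.53  0.11  5.37] cmd 0.0987 off 0.1 -0.1
3 9.22 [0.5776 0.0514 0.099 ] [-0.76 -0.6   4.09] cmd 0.0989 off 0.1 0.1
4 11.01 [ 0.5727 -0.0234  0.099 ] [-2.05 -0.85  4.05] cmd 0.0989 off 0.1 0.0
5 12.88 [ 0.5677 -0.1023  0.099 ] [-1.18 -0.16  3.67] cmd 0.0989 off -3.9 0.1
```

Contact stayed at about 4 N on each crest. I'll finish a few mm past crest 5, which still leaves the body clear of the tray, then lift straight up.

```bash
python3 - <<'E'
from geo import *
import cv2
print(move_l(at(crest(5)-.008*ey,.0989),feed=.04,max_force=10))
p=observe()["eef_pos"];print(p,observe()["ft_force"])
move_l(at(p,.25),feed=.1)
move_l(at(crest(3)+.0*ey,.33),feed=.2)
q=observe()["q"].copy();q[0]+=.9
set_joints(q);hold(.3)
o=observe();print(o["time_s"],o["eef_pos"],o["ft_force"])
for n in("top","side"):
    im,d=get_image(n); cv2.imwrite(f"pics/{n}2.png",im[:,:,::-1]);np.savez(n+"2.npz",im=im,d=d)
    z=np.load(n+"0.npz"); df=cv2.absdiff(im,z["im"]).max(2)
    cv2.imwrite(f"pics/{n}2d.png",np.vstack([im[:,:,::-1][:300],cv2.merge([df]*3)[:300]]) )
E
```

```text
False
[ 0.56743409 -0.10670085  0.09895998] [-2.26419043 -0.69207484  3.70817702]
17.9417 [0.3195747  0.48322488 0.32912775] [-0.28429794  0.82812781 -1.1925063 ]
```

View pics/top2d.png

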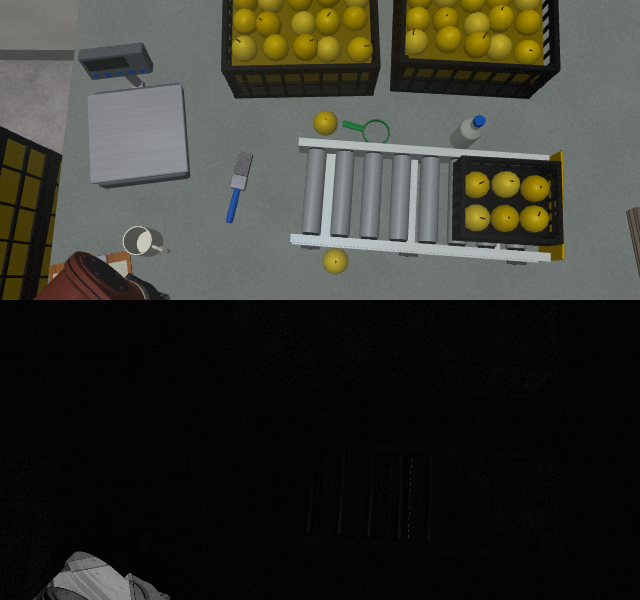

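View pics/side2d.png

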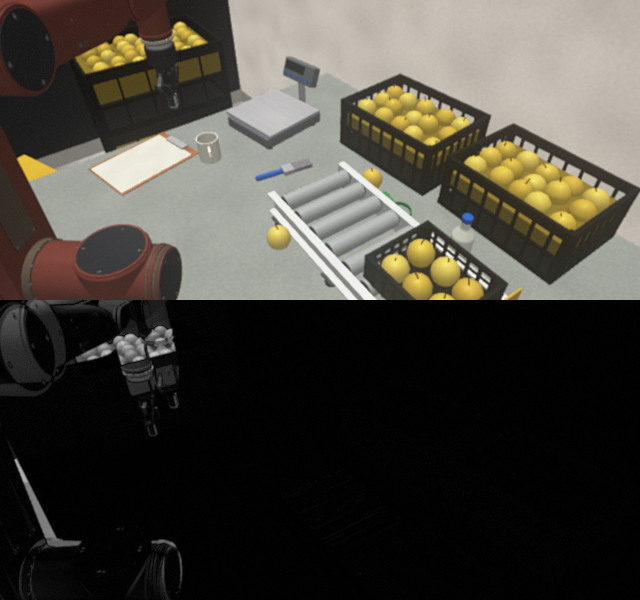

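Only the arm and the five roller surfaces differ from the first picture. The tray, pears, ring and bottle show no change. I'll put a number on the change for each roller before handing in.

```bash
python3 - <<'E'
import numpy as np,cv2
from plant import job_done,observe
a=np.load("top0.npz")["im"].astype(int);b=np.load("top2.npz")["im"].astype(int)
d=abs(a-b).max(2)
for c in(314,342,371,400,429): print(c,d[160:230,c-11:c+12].mean(0).max().round(1),d[160:230,c-11:c+12].mean().round(2))
print("tray",d[160:240,455:560].mean().round(2),"table",d[280:300,300:500].mean().round(2),observe()["time_s"])
job_done()
E
```

```text
314 6.6 4.6
342 7.9 4.75
371 8.8 4.86
400 9.7 5.61
429 9.3 4.63
tray 4.66 table 3.86 18.0417
the job is handed in; nothing more can be done
```

I ran the shut fingertips over the five free rollers in one pass along the centre line, from the open end to the tray. The job is handed in at about 18 s of the 42 s allowed.

- **The pass:** I found the height with a light touch on roller 1. The fingertips then stayed about 1 mm below the 100 mm roller tops. The downward force read at each crest stop was about 3.7 to 5.4 N, and no force stop tripped during the pass. The hand paused briefly at each crest to read the force. It stopped 8 mm past the fifth crest, about 45 mm short of the tray, then lifted straight up and swung away.
- **Position:** The stops were within 0.1 mm of my measured centre line. That line is only as good as the camera measurement, about 2 mm. The two views gave the conveyor's turn as -3.4 to -3.7 degrees, and I used -3.65.
- **Roller turning:** I could not measure the turn angles directly. The before and after pictures show faint streaks of change on all five rollers, peaking at 6.6 to 9.7 grey levels against about 4 of noise on the table. The average over a whole roller is barely above noise, and roller 1 is the weakest of the five. The pictures do not show which way a roller turned; that follows from the direction of the pass.
- **Everything else:** The tray, pears, ring, brush, bottle and mug showed no visible change in either view. At the end the hand was at 0.33 m height, well away from the conveyor, with about 1 N on the force sensor, which is within its noise.

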